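# Set the mushroom humidifier's mist dial and start it

### The arm

A 6-joint arm with a two-finger parallel gripper is mounted at the origin on the work surface. World frame = base frame: x ahead of the robot, y to its left, z up, the work surface at z = 0. Lengths are in m, angles in rad, forces in N, time in s.
With the tool pointing down it reaches from about 0.375 to 0.975 m from the base axis. Payload 3.8 kg.
Tool frame: the origin (TCP) lies at the very end of the fingers, on their centre line; the grasp point (between the pads) lies 19 mm behind it (bot.pinch_z is the distance from the TCP to the grasp point, in m); x points along the fingers, y is the direction in which the jaws open and shut, and the axes are right-handed (so a half turn about x gives the same grasp; the last joint's range is limited). The gripper opens to 85 mm and grips with 20 to 120 N. Pads are 22 mm wide; open, the fingers measure 114 mm over their backs; the gripper's body (76 mm by 85 mm) begins 54 mm behind the grasp point. The pads swing forward as they close: fully open they stand 13 mm farther back than shut.
Start: joints at [-1.174, 0.264, 1.604, -0, 1.274, -0.037], TCP at [0.284, -0.612, 0.231] pointing down, gripper open.
Joint ranges: [-2.63, 2.63], [-0.94, 2.18], [0.31, 2.57], [-1.31, 4.45], [0, 2.66], [-2.55, 2.55]. Speed limits (rad/s): [2.57, 2.57, 3.14, 3.14, 3.14, 3.14].

### API

Orientations are given as a rotation vector (axis times angle).
In Python, from workcell import monitor, imaging, finish_job, bot gives the robot as it stands.
- The arm moves only by the tool jog_arm, never from a script. Its argument "rows" is a list of rows, each a list of 7 numbers: the shift along the tool's x, y, z in m, then the turn, a rotation vector about the tool's x, y, z in rad, then the opening in per cent of the stroke, from 0 (shut) to 100 (fully open). A call has 1 to 20 rows; each row is the pose to reach, as a shift and turn from the pose measured when the call began, along the tool's axes at that moment; what a row does not reach only later rows make up. A row lasts 1/10 s, in which the tool goes at most 50 mm and 8.59 degrees, less where a joint would pass 70% of its speed; a pose out of reach is approached as far as the arm can. A call with a gripper value outside its range is refused whole. The fingers move at their own pace and stop on an object; "force" is the grip in N (left out, the last holds). Time passes only in rows, so rows that repeat a pose let the fingers close. It gives the time, the measured TCP pose, the force and the opening at its end, in the units of the state.
- monitor.read_state(): the state, without advancing time (a new reading comes with each control period).
- imaging.read_camera(name): name is "scene" or "top" or "wrist"; returns the picture (480x640x3 uint8, blue, green, red); there is no depth.
- imaging.camera_params(name): a dict with "fx", "fy", "cx", "cy" (pixels), "T" (4x4, takes a point from camera to world coordinates); the wrist camera has in their place "T_tool_cam" (4x4, takes a point from camera to tool coordinates, whose origin is the TCP and whose axes are the tool frame's). Camera axes: x right, y down, z forward; pixel columns grow to the right and rows downward; lengths in m; the calibration is good to about 2 mm. A picture is of the moment at which its call begins: read the wrist's pose just before it. camera_params takes no time and is no camera call.
- finish_job(): hands the job in, once; it reports no verdict.
The state is a dict: "time": time; "q": joint angles; "joint_vel": joint speeds; "joint_torque": joint torques, N m; "tool_pos": TCP position; "tcp_rot": TCP orientation; "wrist_force": force on the tool from outside, world axes, zero at the start; "torque": the same for the moment, N m; "width": opening from 0.0 (shut) to 1.0 (fully open).
Only numpy, scipy, OpenCV 4.12 (cv2) and the standard library are available. Lean on these libraries where they do the work, as an engineer would, in place of code of your own. Each camera call takes 0.05 s, during which the arm holds its last target. There are 200 camera calls.

### The job

Set the humidifier for the mushroom tubs: with a fingertip laid on the big knurled dial, rub it round clockwise, click by click, until it has clicked into the setting where its white pointer stands at the long mark; then press the round button beside it all the way down and let it come up again. Do not press the button at any other setting. Touch only: do not lift the humidifier or shove it from its place, and leave the jar, the pot and the picture frame alone.

Things in the scene. Friction and masses are not known exactly. Their poses are not given: they have to be found in the camera images.
- humidifier: the control case, a white flat box standing loose on rubber feet, 160 (x) by 250 (y) by 45 mm high, about 1.5 kg; origin at the centre of its underside, z up, its front (black vent slots) faces its own -x. On its top: dial axis at y = +50 mm, button axis at y = -85 mm, both at x = 0 in this frame
- dial_top (a point): centre of the flat top of the dial: a disc with knurled rim, 96 mm across, 22 mm high, black top with a white pointer line running out to the rim; turns about the vertical. Top 73 mm above the table. Its stem is sprung: it gives straight down by up to 5 mm (2.7 N at first, 8.7 N at the bottom). Turn it by friction: a fingertip pressed on its top near the rim (or on the rim) and moved round
- dial (a joint): dial angle, rad, growing clockwise seen from above. Six click settings: 0, 0.524, 1.047, 1.571 (long mark), 2.094, 2.618; stops just beyond. Pointer along the case's +y at 0, along its +x (away from its front) at 1.571. Leaving a setting takes about 0.05 N m; past half-way it springs on into the next and stays. It starts at 0.524 or 1.047 (seldom balanced between)
- long_mark (a point): middle of the long mark, a black line 22 by 5 mm on the case top, pointing away from the dial's axis towards the case's +x; the other five settings have black marks only 8 mm long
- button_top (a point): centre of the top of the round white push button, 30 mm across, in a grey housing on the case; vertical, sprung, pressed straight down; its top is 63 mm above the table and 8 mm above the housing
- button (a joint): travel of the button, m: 0 up, 0.006 all the way down (5 N); it springs back when let go
- jar_mid (a point): middle of a closed glass jar with steel lid, 56 mm across, 85 mm high, standing near the case; leave alone
- pot_mid (a point): middle of a small empty terracotta pot, up to 66 mm across, 70 mm high, standing near the case; leave alone
- frame_mid (a point): middle of a standing picture frame, 100 mm wide (y), 130 mm high, on a foot 70 mm deep, standing off the far left corner of the case; leave alone
Mind the look-alikes: they are no part of the job. Of the things that look like the part that bears pot_mid, take the one that is farthest to the robot's left at the start. Of the things that look like the part that bears frame_mid, take the one that is nearest to the robot's base at the start.

How it is judged:
On the way, in this order (a step that is already met when the one before it is completed fails the run):
1. the dial has clicked into the setting at the long mark (value of joint dial between 1.471 and 1.671 rad and value of joint button below 0.002 m), for 0.2 s.
2. the button is pressed all the way down with the dial at the long mark (value of joint dial between 1.451 and 1.691 rad and value of joint button above 0.0048 m).
At the end, for the whole second after the job is handed in: the dial rests within 0.1 rad of the long mark's setting, the button is up again (within 1.5 mm), the humidifier stands flat within 30 mm of where it was, the bystanders stand upright (value of joint dial between 1.471 and 1.671 rad and value of joint button below 0.0015 m and height (world z) of humidifier below 0.006 m and angle between humidifier's own z axis and vertical below 0.05 rad and distance of humidifier from where it was at the start of the episode below 0.03 m and linear speed of humidifier below 0.02 m/s and angle between each of jar_mid, pot_mid, frame_mid's own z axis and vertical below 0.2 rad); the robot touches nothing.
It fails at once if the button is pressed (over 4 mm) while the dial is not at the long mark (within 0.15 rad) (value of joint button above 0.004 m and not (value of joint dial between 1.421 and 1.721 rad)).
It fails at once if the humidifier is lifted (over 12 mm) or tipped (over 0.15 rad) (height (world z) of humidifier above 0.012 m or angle between humidifier's own z axis and vertical above 0.15 rad).
It fails at once if the humidifier is shoved more than 30 mm (distance of humidifier from where it was at the start of the episode above 0.03 m).
It fails at once if the jar, pot or frame is moved more than 25 mm (distance of any of jar_mid, pot_mid, frame_mid from where it was at the start of the episode above 0.025 m).
It also fails if it takes over 45 s, if anything falls off the work surface, if the arm or the gripper's body presses on something with over 40 N, if the wrist force passes 120 N, or if a joint passes its speed limit or range.

## Working session

There is one attempt and no reset: what is moved stays moved. The work goes in short steps, Python scripts to look and compute and a tool call to move; the robot and the scene stay as the last step left them, time stands still between calls to the robot, and variables do not carry over. Pictures are saved under pics/ and viewed, about 8 in all and at most 12, crops included, and the job is handed in when it is done.

Besides the shell and the picture viewer there is one more tool, called as name([rows], argument=value, ...), one row to a line, values as JSON. jog_arm: Moves the arm, as the interface text tells. Its arguments: {"type":"object","properties":{"rows":{"type":"array","items":{"type":"array","items":{"type":"number"}}},"force":{"type":"number"}},"required":["rows"]}

```bash
mkdir -p pics
python3 - <<'E'
from workcell import monitor, imaging, bot
import cv2,numpy as np
np.set_printoptions(precision=4,suppress=True)
for n in("top","scene"):
    cv2.imwrite(f"pics/{n}0.png",imaging.read_camera(n)); print(n,imaging.camera_params(n))
print(imaging.camera_params("wrist")); print(monitor.read_state())
E
```

```text
top {'fx': 512.2909229205511, 'fy': 512.2909229205511, 'cx': 317.9394002880047, 'cy': 233.18219660699427, 'T': array([[-0.1048, -0.9729,  0.2059,  0.4017],
       [-0.9945,  0.1029, -0.0202,  0.0396],
       [-0.0015, -0.2069, -0.9784,  1.1455],
       [ 0.    ,  0.    ,  0.    ,  1.    ]])}
scene {'fx': 474.0251585538671, 'fy': 474.0251585538671, 'cx': 324.45722936548987, 'cy': 239.4159283299335, 'T': array([[ 0.499 ,  0.623 , -0.6024,  1.2512],
       [ 0.8666, -0.3619,  0.3435, -0.3351],
       [-0.004 , -0.6935, -0.7205,  0.8118],
       [ 0.    ,  0.    ,  0.    ,  1.    ]])}
{'fx': 420.42515913568747, 'fy': 420.42515913568747, 'cx': 316.3130071676749, 'cy': 241.7835106658589, 'T_tool_cam': array([[-0.0018, -0.3031,  0.9529, -0.143 ],
       [ 1.    ,  0.0007,  0.0021, -0.0001],
       [-0.0013,  0.9529,  0.3031, -0.0776],
       [ 0.    ,  0.    ,  0.    ,  1.    ]])}
{'time': 0.1, 'q': array([-1.1739,  0.2647,  1.6053, -0.    ,  1.2737, -0.0369]), 'joint_vel': array([-0.0007, -0.0017, -0.0033,  0.0001, -0.    , -0.0001]), 'joint_torque': array([  0.0002, -51.6705, -36.8591,  -0.0001,   0.0063,  -0.    ]), 'tool_pos': array([ 0.2834, -0.6119,  0.23  ]), 'tcp_rot': array([ 1.9819,  0.4389, -1.9827]), 'wrist_force': array([-0.2868,  0.4606, -0.0766]), 'torque': array([0.05  , 0.0685, 0.0039]), 'width': 1.0032812833809883}
```

View pics/top0.png

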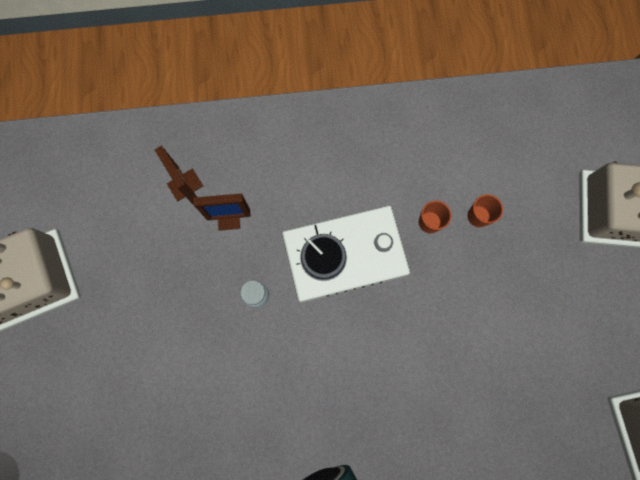

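View pics/scene0.png

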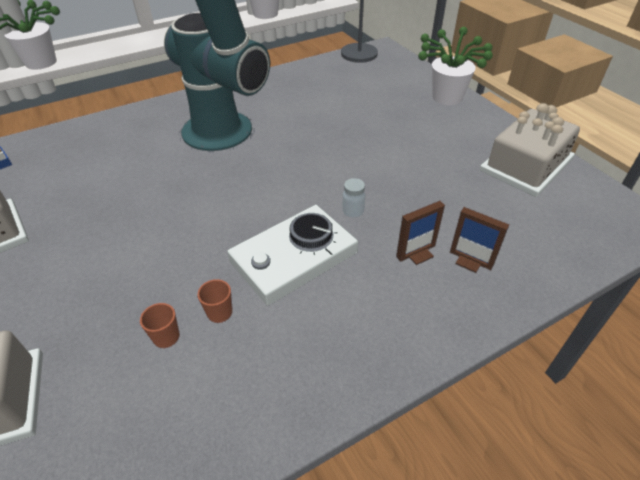

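The top view shows the dial at (323,256), the button at (384,242), the long mark at about (317,230) and the jar at (254,293). There are two pots, at (435,216) and (486,209). The left one, (435,216), is the one meant. There are two frames, at (225,207) and (180,180), and the nearer one, (225,207), is the one meant. I only need to stay clear of all of these.

```bash
cat > h.py <<'E'
import numpy as np,cv2
from workcell import monitor,imaging
from scipy.spatial.transform import Rotation as R
np.set_printoptions(precision=4,suppress=True)
def px2w(name,u,v,z,T=None):
    p=imaging.camera_params(name)
    if T is None:
        T=p.get("T")
    d=T[:3,:3]@np.array([(u-p["cx"])/p["fx"],(v-p["cy"])/p["fy"],1]); return T[:3,3]+d*(z-T[2,3])/d[2]
def Ttool(s=None):
    s=s or monitor.read_state(); T=np.eye(4);T[:3,:3]=R.from_rotvec(s["tcp_rot"]).as_matrix();T[:3,3]=s["tool_pos"];return T
E
python3 - <<'E'
from h import *
for n,u,v,z in[("dial",323.5,256,.073),("button",384,241,.063),("mark",317,230,.046),("c1",283,232,.045),("c2",390,207,.045),("c3",409,272,.045),("c4",300,300,.045),("jar",253,291,.085),("pot",435,210,.07),("frame",225,200,.1)]:
    print(n,px2w("top",u,v,z))
print("scene dial",px2w("scene",311,229,.073),"but",px2w("scene",261,260,.063))
print(Ttool())
im=cv2.imread("pics/top0.png")[190:320,230:460];cv2.imwrite("pics/c0.png",cv2.resize(im,None,fx=3.4,fy=3.4,interpolation=cv2.INTER_CUBIC))
E
```

```text
dial [0.577  0.0108 0.073 ]
button [ 0.5974 -0.1224  0.063 ]
mark [0.6404 0.0181 0.046 ]
c1 [0.644  0.0929 0.045 ]
c2 [ 0.6755 -0.1485  0.045 ]
c3 [ 0.5273 -0.1699  0.045 ]
c4 [0.4922 0.0702 0.045 ]
jar [0.5175 0.1639 0.085 ]
pot [ 0.6524 -0.2402  0.07  ]
frame [0.7137 0.2059 0.1   ]
scene dial [0.5909 0.0074 0.073 ] but [ 0.6102 -0.1236  0.063 ]
[[-0.0008  0.4203 -0.9074  0.2834]
 [ 0.0019 -0.9074 -0.4203 -0.6119]
 [-1.     -0.0021 -0.      0.23  ]
 [ 0.      0.      0.      1.    ]]
```

View pics/c0.png

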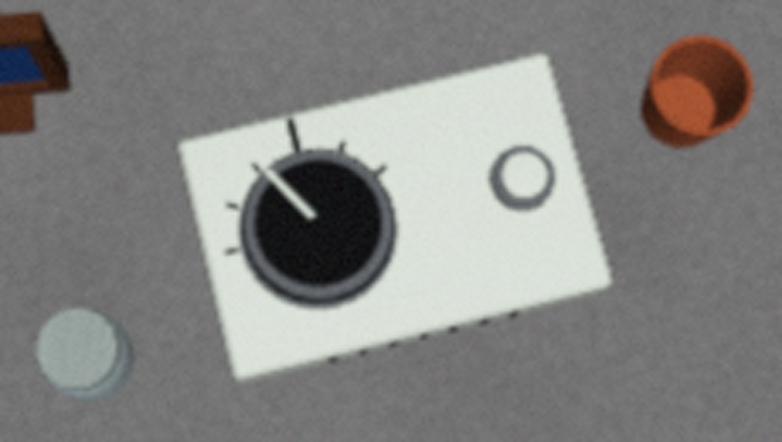

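The dial pointer sits on the third mark, the one just anticlockwise of the long mark, so the dial is at 1.047 and needs one click. The two cameras disagree by about 13 mm in x, so I'll go above the case and check with the wrist camera.

jog_arm([
  [-0.02, -0.437, -0.441, -1.27, 0, 0, 0],
  [-0.02, -0.437, -0.441, -1.27, 0, 0, 0],
  [-0.02, -0.437, -0.441, -1.27, 0, 0, 0],
  [-0.02, -0.437, -0.441, -1.27, 0, 0, 0],
  [-0.02, -0.437, -0.441, -1.27, 0, 0, 0],
  [-0.02, -0.437, -0.441, -1.27, 0, 0, 0],
  [-0.02, -0.437, -0.441, -1.27, 0, 0, 0],
  [-0.02, -0.437, -0.441, -1.27, 0, 0, 0],
  [-0.02, -0.437, -0.441, -1.27, 0, 0, 0],
  [-0.02, -0.437, -0.441, -1.27, 0, 0, 0],
  [-0.02, -0.437, -0.441, -1.27, 0, 0, 0],
  [-0.02, -0.437, -0.441, -1.27, 0, 0, 0],
  [-0.02, -0.437, -0.441, -1.27, 0, 0, 0],
  [-0.02, -0.437, -0.441, -1.27, 0, 0, 0],
  [-0.02, -0.437, -0.441, -1.27, 0, 0, 0],
  [-0.02, -0.437, -0.441, -1.27, 0, 0, 0],
  [-0.02, -0.437, -0.441, -1.27, 0, 0, 0],
  [-0.02, -0.437, -0.441, -1.27, 0, 0, 0],
])

```text
time: 1.9
tool_pos: [0.4997, -0.0311, 0.2509]
tcp_rot: [1.113, 1.27, -1.112]
wrist_force: [-0.1, -0.0, 0.3]
width: 0.0
```

Run:
```python
from h import *
s=monitor.read_state();print(s["time"],s["width"],s["wrist_force"]);T=Ttool(s);print(T)
cv2.imwrite("pics/w1.png",imaging.read_camera("wrist"));np.save("T1.npy",T)
```

```text
1.9 1.1189284572073138e-05 [-0.0618 -0.0083  0.317 ]
[[-0.0009  0.9914  0.1307  0.4997]
 [ 0.0018  0.1307 -0.9914 -0.0311]
 [-1.     -0.0007 -0.0019  0.2509]
 [ 0.      0.      0.      1.    ]]
```

View pics/w1.png

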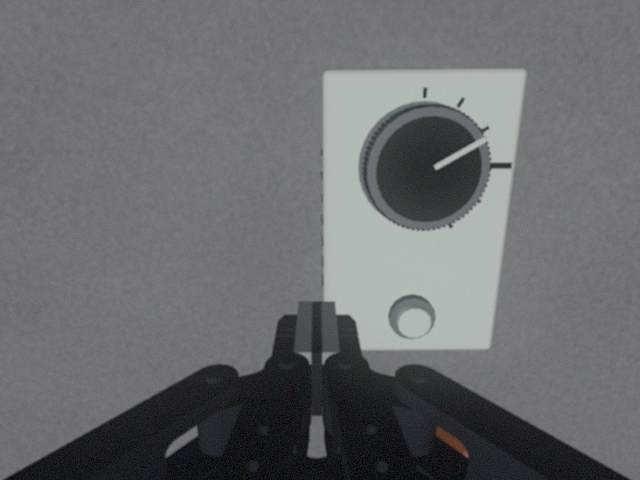

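The wrist view shows the dial top centre at about (429,166), the pointer tip at (485,139), the long mark at (501,165) and the button top at (415,323).

Run:
```python
from h import *
T=np.load("T1.npy")@imaging.camera_params("wrist")["T_tool_cam"]
f=lambda u,v,z:px2w("wrist",u,v,z,T)
d=f(429,166.5,.073);b=f(415,323,.063);m=f(501,165,.0455);t=f(485,139,.073)
print("dial",d,"but",b,np.linalg.norm((d-b)[:2]),"mark",m,"rim L/R",f(367,166,.073),f(490,166,.073))
C=np.array([f(*c,.045) for c in((324,71),(526,70),(491,348))]);print(C,np.linalg.norm(C[1]-C[0]),np.linalg.norm(C[1]-C[2]))
y=(d-b)[:2];print("yaw",np.degrees(np.arctan2(-y[0],y[1])),"edge",np.degrees(np.arctan2(*(C[1]-C[0])[1::-1])))
ang=lambda v:np.degrees(np.arctan2(v[1],v[0]));print("pointer az",ang(t-d),"mark az",ang(m-d))
```

```text
dial [0.5798 0.0151 0.073 ] but [ 0.5994 -0.1215  0.063 ] 0.1380724022542103 mark [0.6459 0.0215 0.0455] rim L/R [0.5331 0.0093 0.073 ] [0.6255 0.0216 0.073 ]
[[ 0.4918  0.0735  0.045 ]
 [ 0.6461  0.0948  0.045 ]
 [ 0.6821 -0.1471  0.045 ]] 0.1557360844145838 0.2445250580445471
yaw 8.177523951599019 edge 7.846857493593405
pointer az 34.50462614684834 mark az 5.5375048696113645
```

Both estimates agree to about 4 mm. I'll use dial (0.580, 0.014) and button (0.600, -0.122), with the case yawed about 8°. Next I'll go above the contact point on the dial's button side, at r = 34 mm.

jog_arm([
  [0.05, 0.05, -0.001, 0, 0, 0, 0],
  [0.08, 0.094, -0.001, 0, 0, 0, 0],
  [0.12, 0.094, -0.001, 0, 0, 0, 0],
  [0.15, 0.094, -0.001, 0, 0, 0, 0],
  [0.168, 0.094, -0.001, 0, 0, 0, 0],
  [0.17, 0.094, -0.001, 0, 0, 0, 0],
  [0.17, 0.094, -0.001, 0, 0, 0, 0],
])

```text
time: 2.65
tool_pos: [0.5924, -0.0178, 0.0807]
tcp_rot: [1.113, 1.271, -1.113]
wrist_force: [-0.1, -0.2, 1.6]
width: 0.004
```

jog_arm([
  [0.002, 0, 0, 0, 0, 0, 0],
  [0.004, 0, 0, 0, 0, 0, 0],
  [0.006, 0, 0, 0, 0, 0, 0],
  [0.008, 0, 0, 0, 0, 0, 0],
  [0.009, 0, 0, 0, 0, 0, 0],
  [0.009, 0, 0, 0, 0, 0, 0],
])

```text
time: 3.25
tool_pos: [0.5929, -0.0178, 0.0724]
tcp_rot: [1.113, 1.27, -1.112]
wrist_force: [-0.5, -1.1, 3.5]
width: -0.001
```

jog_arm([
  [0.002, 0, 0, 0, 0, 0, 0],
  [0.003, 0, 0, 0, 0, 0, 0],
  [0.003, -0.0029, 0.0007, 0.087, 0, 0, 0],
  [0.003, -0.0058, 0.0011, 0.175, 0, 0, 0],
  [0.003, -0.0088, 0.0012, 0.262, 0, 0, 0],
  [0.003, -0.0118, 0.0011, 0.349, 0, 0, 0],
  [0.003, -0.0147, 0.0007, 0.436, 0, 0, 0],
  [0.003, -0.0176, 0, 0.524, 0, 0, 0],
  [0.003, -0.0176, 0, 0.524, 0, 0, 0],
])

```text
time: 4.15
tool_pos: [0.5757, -0.0204, 0.0701]
tcp_rot: [1.495, 0.997, -1.493]
wrist_force: [-1.2, -1.0, 6.5]
width: 0.001
```

Run:
```python
from h import *
s=monitor.read_state();print(s["wrist_force"],s["torque"]);np.save("T2.npy",Ttool(s))
w=imaging.read_camera("wrist");t=imaging.read_camera("top")[200:310,270:420]
cv2.imwrite("pics/m2.png",np.hstack([cv2.resize(w,(440,330)),cv2.resize(t,None,fx=2.4,fy=3)[:330]]))
```

```text
[-1.177  -0.9537  6.549 ] [-0.0702  0.1731  0.0273]
```

View pics/m2.png

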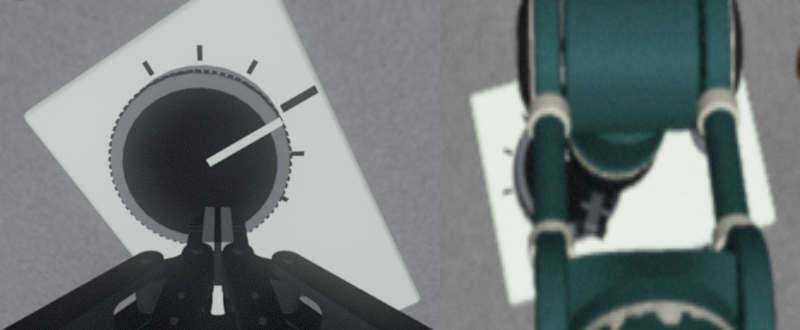

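The pointer now lies in line with the long mark. I'll lift straight off and check that it stays there.

jog_arm([
  [-0.01, 0, 0, 0, 0, 0, 0],
  [-0.04, 0, 0, 0, 0, 0, 0],
  [-0.08, 0, 0, -0.1, 0, 0, 0],
  [-0.12, -0.02, 0, -0.2, 0, 0, 0],
  [-0.15, -0.04, 0, -0.35, 0, 0, 0],
  [-0.15, -0.07, 0, -0.5, 0, 0, 0],
  [-0.15, -0.08, 0, -0.524, 0, 0, 0],
  [-0.15, -0.08, 0, -0.524, 0, 0, 0],
])

```text
time: 5.05
tool_pos: [0.5006, 0.0106, 0.2198]
tcp_rot: [1.114, 1.269, -1.113]
wrist_force: [0.6, -0.2, 0.4]
width: -0.004
```

Run:
```python
from h import *
s=monitor.read_state();T=Ttool(s);print(T,s["wrist_force"]);np.save("T3.npy",T)
cv2.imwrite("pics/w3.png",imaging.read_camera("wrist"))
```

```text
[[-0.0003  0.9916  0.1293  0.5006]
 [ 0.0014  0.1293 -0.9916  0.0106]
 [-1.     -0.0002 -0.0014  0.2198]
 [ 0.      0.      0.      1.    ]] [ 0.5689 -0.1833  0.4452]
```

View pics/w3.png

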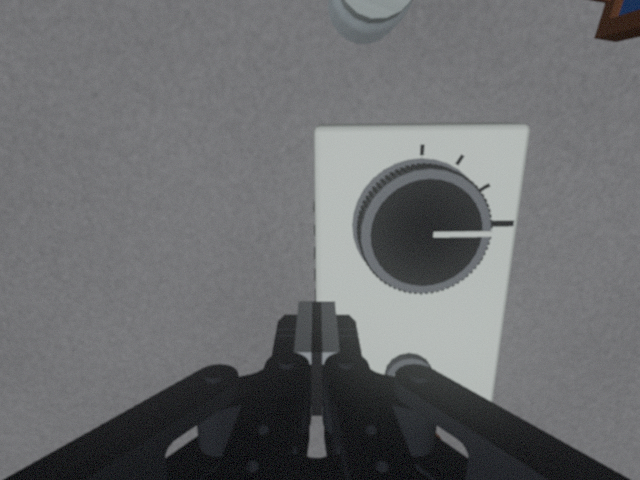

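The pointer runs from (433,235) to (490,234), which is along the case's +x. The long mark, at (502,223), is only offset by parallax. I'll check the angle and whether the case has shifted.

Run:
```python
from h import *
T0=np.load("T3.npy");T=T0@imaging.camera_params("wrist")["T_tool_cam"]
f=lambda u,v,z:px2w("wrist",u,v,z,T)
d=f(426,231,.073);a=f(433,235,.073);t=f(490,234,.073);m1=f(491,223,.0455);m2=f(513,223,.0455);c=[f(316,127,.045),f(528,125,.045)]
ang=lambda v:np.degrees(np.arctan2(v[1],v[0]))
print("dial",d,"pointer",ang(t-a),ang(t-d),"mark line",ang(m2-m1),"mark from dial",ang(m2-d),"edge",ang(c[1]-c[0]),c)
for b in([.600,-.122,.072],): print("tool shift to above button",T0[:3,:3].T@(np.array(b)-T0[:3,3]))
```

```text
dial [0.5798 0.0142 0.073 ] pointer 8.555431477835091 4.721832441599412 mark line 7.504392712352326 mark from dial 6.379798731134298 edge 8.025555153583271 [array([0.4922, 0.0742, 0.045 ]), array([0.6453, 0.0958, 0.045 ])]
tool shift to above button [0.1476 0.0814 0.1445]
```

The dial is at the long mark to within about 1–4°, and the case hasn't moved. Now to the button.

jog_arm([
  [0.0, 0.03, 0.04, 0, 0, 0, 0],
  [0.02, 0.06, 0.08, 0, 0, 0, 0],
  [0.06, 0.081, 0.12, 0, 0, 0, 0],
  [0.1, 0.081, 0.144, 0, 0, 0, 0],
  [0.13, 0.081, 0.144, 0, 0, 0, 0],
  [0.148, 0.081, 0.144, 0, 0, 0, 0],
  [0.148, 0.081, 0.144, 0, 0, 0, 0],
])

```text
time: 5.8
tool_pos: [0.5971, -0.1223, 0.0656]
tcp_rot: [1.114, 1.276, -1.121]
wrist_force: [-1.0, -0.3, -0.7]
width: 0.0
```

jog_arm([
  [0.004, 0, 0, 0, 0, 0, 0],
  [0.008, 0, 0, 0, 0, 0, 0],
  [0.01, 0, 0, 0, 0, 0, 0],
  [0.012, 0, 0, 0, 0, 0, 0],
  [0.014, 0, 0, 0, 0, 0, 0],
  [0.015, 0, 0, 0, 0, 0, 0],
  [0.015, 0, 0, 0, 0, 0, 0],
])

```text
time: 6.5
tool_pos: [0.5986, -0.1228, 0.0566]
tcp_rot: [1.114, 1.272, -1.119]
wrist_force: [-10.0, 0.0, 25.5]
width: -0.003
```

Force is 25 N at z = 0.0566, so the button has bottomed out. Releasing.

jog_arm([
  [-0.005, 0, 0, 0, 0, 0, 0],
  [-0.015, 0, 0, 0, 0, 0, 0],
  [-0.05, 0, 0, 0, 0, 0, 0],
  [-0.1, 0, 0, 0, 0, 0, 0],
  [-0.15, -0.03, -0.03, 0, 0, 0, 0],
  [-0.17, -0.08, -0.08, 0, 0, 0, 0],
  [-0.19, -0.1, -0.1, 0, 0, 0, 0],
  [-0.19, -0.1, -0.1, 0, 0, 0, 0],
  [-0.19, -0.1, -0.1, 0, 0, 0, 0],
])

```text
time: 7.4
tool_pos: [0.4875, -0.0351, 0.2503]
tcp_rot: [1.114, 1.27, -1.114]
wrist_force: [1.0, -0.9, -0.1]
width: -0.001
```

Run:
```python
from h import *
s=monitor.read_state();T=Ttool(s);print(T[:3,3],s["wrist_force"],s["time"]);np.save("T4.npy",T)
cv2.imwrite("pics/w4.png",imaging.read_camera("wrist"))
```

```text
[ 0.4875 -0.0351  0.2503] [ 1.0178 -0.9388 -0.0587] 7.4
```

View pics/w4.png

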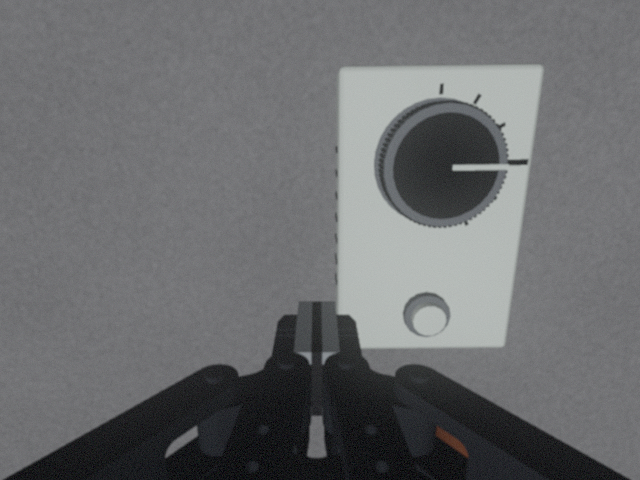

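The pointer is at the long mark, about (455–508,167). The button top at (430,321) sits off its housing as it did at the start, so it is up, and the case is where it was.

```bash
python3 -c "
from workcell import finish_job
print(finish_job())"
```

```text
the job is handed in; nothing more can be done
None
```

I turned the dial one click clockwise, from 1.047 to the long mark, with the closed fingertips resting on its top. I then pressed the button all the way down once, let it come up, and handed the job in at about 7.5 s. The hand-in reports no verdict.

- **Dial:** before the press, the pointer measured 4.7–8.6° against 6.4–8.0° for the long mark and case edge, well inside the 0.1 rad allowed. The picture after the press shows it still there.
- **Button:** the press ended at 25 N with the tip at z = 0.0566, where the button bottoms out. By eye, the last picture shows it up again.
- **Case and surroundings:** a measurement before the press put the case within about 1 mm of its start. After the press I only compared pixels, and saw no shift. There was a side force of about 10 N at the bottom of the press. I never moved near the jar, pot or frame, but took no final picture of them.
- **Disagreement:** the scene camera put the dial and button about 13 mm farther out in x than the top camera did. That scene reading was a rough one by eye. The wrist camera agreed with the top camera to about 5 mm, so I used those two.

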